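# Roll a tube stub into the V-block and butt it against the stop

## Robot

A 6-joint arm with a two-finger parallel gripper is mounted at the origin on the work surface. World frame = base frame: x ahead of the robot, y to its left, z up, the work surface at z = 0. Lengths are in m, angles in degrees, forces in N, time in s.
With the tool pointing down it reaches from about 0.35 to 0.875 m from the base axis. Payload 4.2 kg.
Tool frame: the origin (TCP) lies on the centre line of the jaws, within the pads' length; the fingertips stand 19 mm ahead of it and the grasp point (between the pads) is the TCP; x points along the fingers, y is the direction in which the jaws open and shut, and the axes are right-handed (so a half turn about x gives the same grasp; the last joint's range is limited). The gripper opens to 87 mm and grips with 3 to 60 N. Pads are 19 mm wide; open, the fingers measure 117 mm over their backs; the gripper's body (75 mm by 190 mm) begins 51 mm behind the grasp point.
Start: joints at [-55.371, 22.042, 0.453, 0, -68.411, -14.817], TCP at [0.212, -0.588, 0.242] pointing down, gripper open.
Joint ranges: [-179.83, 179.83], [-69.29, 118.12], [-61.27, 80.66], [-181.25, 117.63], [-171.15, -9.14], [-177.46, 177.46]. Speed limits (degrees/s): [159.86, 159.86, 180, 180, 180, 180].

## Interface

Orientations are given as a 3x3 rotation matrix whose columns are the frame's x, y, z axes.
In Python, from station import r, viewer, job, spotter gives the robot as it stands.
- The arm moves only by the tool play_rows, never from a script. Its argument "commands" is a list of rows, each an object of numbers: "fingers": the gripper command: -1 is fully open, 1 is shut, values between are in proportion; "tx", "ty", "tz": the shift along the tool's x, y, z normalised to -1 to 1, where 1 is 750 mm; "ax", "ay", "az": the turn, a rotation vector about the tool's x, y, z normalised to -1 to 1, where 1 is pi rad. In form: [{"fingers": .., "tx": .., "ty": .., "tz": .., "ax": .., "ay": .., "az": ..}, ...]. A call has 1 to 5 rows; each row is the pose to reach, as a shift and turn from the pose commanded when the call began, along the tool's axes at that moment, turning the shorter way round; what a row does not reach only later rows make up. A row lasts 1/12 s, in which the tool goes at most 41.7 mm and 7.16 degrees, less where a joint would pass 70% of its speed; a pose out of reach is approached as far as the arm can. A call with a number of a shift or a turn outside -1 to 1 is refused whole. A call with a gripper value outside its range is refused whole. The fingers move at their own pace and stop on an object; the grip force is fixed at half the most. Time passes only in rows, so rows that repeat a pose let the fingers close. It gives the time, the measured TCP pose, the force and the opening at its end, in the units of the state.
- r.sense(): the state, without advancing time (a new reading comes with each control period).
- viewer.capture(name): name is "scene" or "top" or "wrist"; returns a dict with "image" (400x640x3 uint8, red, green, blue), "fx", "fy", "cx", "cy" (pixels), "R" (3x3) and "t" (3): a world point X has camera coordinates R X + t; the wrist camera has in their place "mount" (4x4, takes a point from camera to tool coordinates, whose origin is the TCP and whose axes are the tool frame's). Camera axes: x right, y down, z forward; pixel columns grow to the right and rows downward; lengths in m; the calibration is good to about 2 mm. A picture is of the moment at which its call begins: read the wrist's pose just before it. There is no depth.
- job.finish_job(): hands the job in, once; it reports no verdict.
Trained networks look in a picture, given as the dict that the camera call returned (one of the last four; its "shot" number tells which), for a name from the list of things; names that differ only in an ending like _2 or _b are one class to them, and where a whole thing is asked for, a point or a joint stands for the part that bears it (a point fixed in the world has none). Each returns a list of dicts, best first, with "score" (0 to 1); they miss things now and then, are a little off and sometimes report something else, mostly with a low value. They report only what shows in the picture. A call takes as long as a camera call. They do not tell look-alikes from the thing itself.
- spotter.find_in(name, picture): "uv" ([column, row] in pixels, amid what is visible of it).
- spotter.silhouettes(name, picture): "region" (400x640 bool, what is visible of it) and "uv" ([column, row] in pixels, amid what is visible of it).
The state is a dict: "time_s": time; "joints": joint angles; "joint_velocities": joint speeds; "effort": joint torques, N m; "tcp_pos": TCP position; "ee_rot": TCP orientation; "wrist_force": force on the tool from outside, world axes, zero at the start; "moment": the same for the moment, N m; "gripper_width": opening from 0.0 (shut) to 1.0 (fully open).
Only numpy, scipy, OpenCV 4.12 (cv2) and the standard library are available. Lean on these libraries where they do the work, as an engineer would, in place of code of your own. Each camera call takes 0.05 s, during which the arm holds its last target. There are 200 camera calls.

## Task

On the prop-shop bench, roll the metal tube along the bench by pushing its side with the fingertips, up the ramp and into the V of the wooden block. Push it along so that it finishes lying fully down in the V with its end against the steel stop plate. Do not pick the tube up, only push it, and leave the mug, the glue bottle and the screwdriver where they are.

Things in the scene. Friction and masses are not known exactly. Their poses are not given: they have to be found in the camera images.
- tube: aluminium tube stub with dark ends, 50 mm in diameter, 160 mm long, 0.24 to 0.43 kg, lying on the bench before the ramp, up to 10 degrees off parallel to the V; rolls freely. Origin at its centre (25 mm up on the bench); own y runs along it, x and z turn as it rolls. Starts at block x -135 to -170, y -25 to -48 mm, so in the V it still has 15 to 38 mm to go to the stop.
- block: wooden V-block fixed to the bench. Origin on the bench under the bottom line of the V; x is the rolling direction, y runs along the V, z up. The V falls at 25 degrees from the crest to x = 0 (2 mm high), then rises at 45 degrees to a back ledge 36 mm high, x = 34 to 44 mm. Wood spans y = -65 to +70 mm; the seated tube sticks out past it at the -y end.
- crest (a point): middle of the crest between ramp and V: block x = -21.4, y = 0 mm, 12 mm high. The ramp climbs to it evenly from the bench at block x = -74.4 mm. Axes as the block's.
- stop (a point): point on the inner face of the upright steel stop plate at the block's +y end (block y = +70 mm), in line with the seated tube's axis: block x = -5.3, z = 32.0 mm. The plate is fixed, 12 mm thick, 58 mm high, block x = -30 to +44 mm. Axes as the block's.
- seat (a point): where the tube's centre is when the tube lies fully down in the V with its end touching the stop plate: x = -5.3, y = -10, z = 32.0 mm in the block's frame. Axes as the block's.
- mug: white ceramic mug, 80 mm across, 90 mm high, origin at the centre of its underside; leave alone
- glue: white glue bottle with an orange cap, 56 mm across, 150 mm high, standing, origin at the centre of its underside; leave alone
- screwdriver: screwdriver lying on the bench behind the block (on its back-ledge side), black handle, its own x axis along it with the tip at +x; leave alone
Things that resemble listed ones, but are neither listed nor needed, are in the scene too. What is shaped like the tube but purple or turquoise is not meant.

How it is judged (in metres and radians):
On the way, in this order (a step that is already met when the one before it is completed fails the run):
1. the tube has rolled at least about a quarter turn on the way to the V (angle between tube's own z axis and vertical above 1.2 rad and x of tube in the frame of block below -0.03 m), for 0.05 s.
2. the tube lies down in the V (x of tube in the frame of seat between -0.005 and 0.005 m and z of tube in the frame of seat between -0.004 and 0.004 m and angle between the y axis of tube and the y axis of block, either way round below 0.06 rad), for 0.2 s.
At the end, for the whole second after the job is handed in: the tube is at rest, fully down in the V (centre within 4 mm across the V, 3 mm in height, axis within 3 degrees) and its end is within 4 mm of the stop plate (x of tube in the frame of seat between -0.004 and 0.004 m and y of tube in the frame of seat between -0.004 and 0.004 m and z of tube in the frame of seat between -0.003 and 0.003 m and angle between the y axis of tube and the y axis of block, either way round below 0.05 rad and linear speed of tube below 0.02 m/s); the robot touches nothing.
It fails at once if the tube is lifted off the bench before the ramp (x of tube in the frame of block below -0.09 m and height (world z) of tube above 0.036 m).
It fails at once if the tube is lifted or carried over the block (height (world z) of tube above 0.055 m).
It fails at once if the tube is tipped up on end (angle between tube's own y axis and vertical below 1.25 rad or angle between tube's own y axis and vertical above 1.89 rad).
It fails at once if the mug, the glue bottle or the screwdriver is disturbed (distance of any of mug, glue from where it was at the start of the episode above 0.02 m or angle between any of mug, glue's own z axis and vertical above 0.3 rad or distance of screwdriver from where it was at the start of the episode above 0.025 m).
It also fails if it takes over 56 s, if anything falls off the work surface, if the arm or the gripper's body presses on something with over 40 N, if the wrist force passes 120 N, or if a joint passes its speed limit or range.

## Working session

There is one attempt and no reset: what is moved stays moved. The work goes in short steps, Python scripts to look and compute and a tool call to move; the robot and the scene stay as the last step left them, time stands still between calls to the robot, and variables do not carry over. Pictures are saved under pics/ and viewed, about 8 in all and at most 12, crops included, and the job is handed in when it is done.

Besides the shell and the picture viewer there is one more tool, called after "Request:" as name(argument=value, ...), one argument or row to a line, values as JSON. play_rows: Moves the arm, as the interface text tells. Its arguments: {"type":"object","properties":{"commands":{"type":"array"}},"required":["commands"]}

```bash
ls; mkdir -p pics; python3 - <<'E'
from station import r, viewer, job, spotter
import cv2,numpy as np,pickle
s=r.sense();print(s['time_s'],s['tcp_pos'],s['ee_rot'],s['gripper_width'])
P={}
for n in ['scene','top']:
    p=viewer.capture(n);P[n]=p
    cv2.imwrite(f'pics/{n}0.png',p['image'][:,:,::-1])
    print(n,p['fx'],p['cx'],p['cy'],p['R'],p['t'])
    for k in ['tube','block','stop','mug','glue','screwdriver']:
        try:
            f=spotter.silhouettes(k,p)
            for d in f:
                pts=np.argwhere(d['region'])[:,::-1].astype(np.float32)
                print(n,k,round(d['score'],2),d['uv'],cv2.minAreaRect(pts) if len(pts)>3 else '')
        except Exception as e: print(k,e)
pickle.dump(P,open('p0.pkl','wb'))
E
```

```text
pics
0.0 [ 0.21165492 -0.5874723   0.24048345] [[-8.07043742e-04 -3.38747069e-01  9.40877129e-01]
 [ 1.99100032e-03  9.40875026e-01  3.38748020e-01]
 [-9.99997692e-01  2.14667113e-03 -8.48817791e-05]] 1.0003246857562411
scene 409.5652248184041 318.4730488690509 198.41548802948037 [[ 0.25949285  0.96571192  0.00799636]
 [ 0.64264703 -0.16649085 -0.74785399]
 [-0.7208802   0.1992016  -0.66381508]] [-0.18458716 -0.30680512  1.45872164]
scene tube 0.89 [302.9, 185.9] ((303.0500183105469, 184.65000915527344), (18.973663330078125, 60.399497985839844), 71.56504821777344)
scene tube 0.75 [232.4, 176.7] ((231.32322692871094, 174.14089965820312), (53.294189453125, 17.913389205932617), 41.987213134765625)
scene tube 0.66 [366.4, 160.0] ((366.15692138671875, 157.69342041015625), (56.98565673828125, 17.428895950317383), 19.98310661315918)
scene block 0.58 [344.4, 221.0] ((344.2405090332031, 221.998046875), (36.13680648803711, 68.32357788085938), 75.00492095947266)
scene stop 0.72 [343.8, 220.3] ((344.1026306152344, 222.0671844482422), (36.37499237060547, 68.6454849243164), 75.20323944091797)
scen
[... 1011 characters left out ...]
.2] ((314.86163330078125, 190.14279174804688), (63.46099853515625, 77.61552429199219), 89.10482788085938)
top block 0.85 [315.0, 190.2] ((315.0768127441406, 190.10707092285156), (63.407859802246094, 77.67254638671875), 89.04515838623047)
top stop 0.65 [317.0, 187.7] ((314.60614013671875, 189.85107421875), (65.56585693359375, 77.83049774169922), 88.60282135009766)
top mug 0.77 [473.2, 220.7] ((473.70953369140625, 222.69223022460938), (57.320411682128906, 52.171695709228516), 36.52885055541992)
top mug 0.41 [318.3, 188.8] ((315.5, 190.5), (63.0, 77.0), 90.0)
top screwdriver 0.82 [332.0, 125.1] ((311.7851257324219, 130.13919067382812), (12.892906188964844, 99.14021301269531), 81.02737426757812)
```

```bash
python3 - <<'E'
import cv2
a=cv2.imread('pics/top0.png')[90:340,180:500];cv2.imwrite('pics/top0c.png',cv2.resize(a,None,fx=2.4,fy=2.4,interpolation=cv2.INTER_CUBIC))
a=cv2.imread('pics/scene0.png')[120:290,180:440];cv2.imwrite('pics/scene0c.png',cv2.resize(a,None,fx=3,fy=3,interpolation=cv2.INTER_CUBIC))
E
```

```text
(no output)
```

View pics/top0c.png

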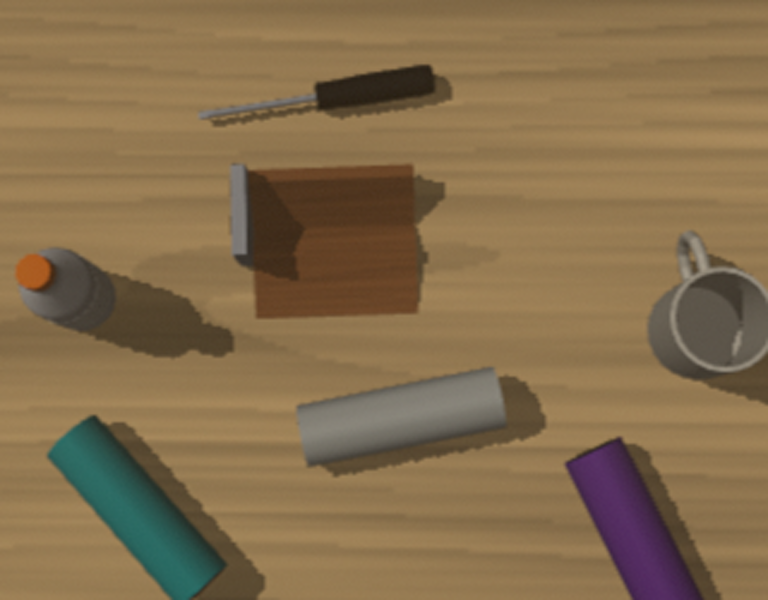

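View pics/scene0c.png

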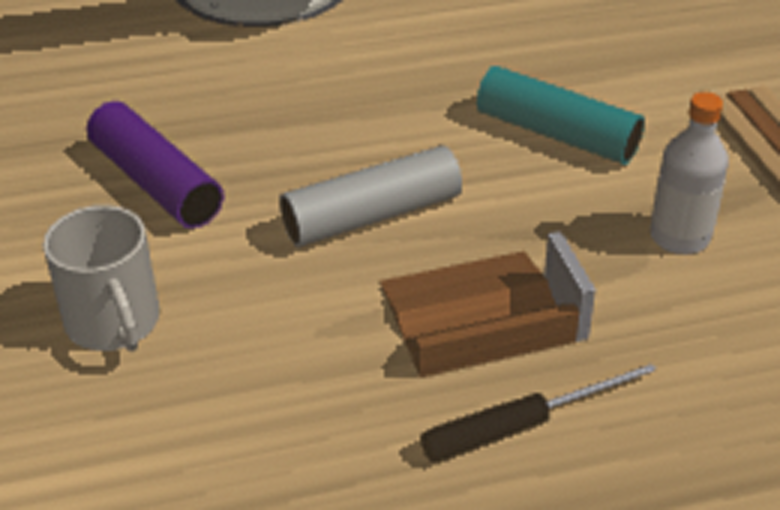

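```bash
cat > h.py <<'E'
import numpy as np,cv2
from scipy.optimize import least_squares,minimize
def proj(p,X):
    c=np.asarray(X)@p['R'].T+p['t']; return c[:,:2]/c[:,2:]*[p['fx'],p['fy']]+[p['cx'],p['cy']]
def ray(p,uv,z):
    d=p['R'].T@np.array([(uv[0]-p['cx'])/p['fx'],(uv[1]-p['cy'])/p['fy'],1]); o=-p['R'].T@p['t']
    return o+d*(z-o[2])/d[2]
def pose(q,X):
    c,s=np.cos(q[2]),np.sin(q[2]); X=np.asarray(X,float)
    return np.c_[q[0]+c*X[:,0]-s*X[:,1],q[1]+s*X[:,0]+c*X[:,1],X[:,2]]
a=np.linspace(0,2*np.pi,48)
CYL=np.vstack([np.c_[.025*np.cos(a),np.full(48,y),.025*np.sin(a)] for y in(-.08,.08)])
def fit_tube(views,q0,z=.025):   # views: [(pic,region)]
    def cost(q):
        e=0
        for p,m in views:
            h=cv2.convexHull((proj(p,pose(q,CYL+[0,0,z]))*16).astype(np.int32))
            k=np.zeros(m.shape,np.uint8); k4=cv2.resize(k,None,fx=4,fy=4)
            cv2.fillConvexPoly(k4,h//4,255); k=cv2.resize(k4,(640,400),interpolation=cv2.INTER_AREA)/255.
            e+=np.abs(k-m).sum()/m.sum()
        return e
    f=minimize(cost,q0,method='Nelder-Mead',options=dict(initial_simplex=np.array([q0]*4)+np.vstack([np.zeros(3),np.diag([.01,.01,.1])])))
    return f.x,f.fun
E
python3 - <<'E'
from h import *; import pickle
from station import viewer,spotter
P=pickle.load(open('p0.pkl','rb')); t,s=P['top'],P['scene']
obj=np.array([[-74.4,70,0],[-74.4,-65,0],[44,-65,36],[44,82,58],[-30,82,58],[-30,70,58]])/1e3
px=np.array([[257,318],[417,312],[413,165],[231,164],[234,257],[248,255]])/2.4+[180,90]
f=least_squares(lambda q:(proj(t,pose(q,obj))-px).ravel(),[.6,0,0]);q=f.x
print('block',q[:2],np.degrees(q[2]),f.fun.reshape(-1,2).round(1).tolist())
so=np.array([[44,-65,36],[44,-65,0],[44,82,58],[-30,82,58],[-74.4,-65,0]])/1e3
print('scene crop pix',((proj(s,pose(q,so))-[180,120])*3).round().tolist())
V=[]
for n in('top','scene'):
    p=viewer.capture(n); d=spotter.silhouettes('tube',p)
    d=min(d,key=lambda d:np.hypot(*(np.array(d['uv'])-([350,263] if n=='top' else [303,186]))))
    V.append((p,d['region'].astype(float)))
c=ray(t,[347,263],.03);
for v in (V,V[:1],V[1:]):
    u,e=fit_tube(v,np.array([c[0],c[1],q[2]+.15])); 
    dl=u[:2]-q[:2]; cs,sn=np.cos(q[2]),np.sin(q[2])
    print('tube',u[:2],np.degrees(u[2]),e,'in block',[cs*dl[0]+sn*dl[1],-sn*dl[0]+cs*dl[1]],np.degrees(u[2]-q[2]))
print('mug',ray(t,[473,222],.04),'glue',ray(s,[407,179],.07))
E
```

```text
block [0.61039768 0.07468377] 2.454643573152337 [[-0.2, 0.5], [0.9, 0.5], [0.4, -0.5], [-0.2, 0.1], [-0.7, -0.6], [-0.2, 0.0]]
scene crop pix [[412.0, 346.0], [412.0, 377.0], [588.0, 287.0], [553.0, 229.0], [371.0, 279.0]]
tube [0.45326231 0.0243    ] 10.878883858644791 0.24039853597325833 in block [np.float64(-0.1591490568940813), np.float64(-0.043607664023773356)] 8.424240285492454
tube [0.45241866 0.01995492] 11.770869880074832 0.05232703049212369 in block [np.float64(-0.16017802312257967), np.float64(-0.047912627599579344)] 9.316226306922495
tube [0.45700766 0.02666015] 11.4112486172332 0.04166890500492435 in block [np.float64(-0.15530606373787254), np.float64(-0.041410087398719084)] 8.956605044080863
mug [ 0.53250459 -0.21763105  0.04      ] glue [0.55286921 0.28144016 0.07      ]
```

Request:
play_rows(
  commands=[
    {"fingers":-1,"tx":0,"ty":0.666,"tz":0.508,"ax":0.046,"ay":0,"az":0},
    {"fingers":-1,"tx":0,"ty":0.666,"tz":0.508,"ax":0.046,"ay":0,"az":0},
    {"fingers":-1,"tx":0,"ty":0.666,"tz":0.508,"ax":0.046,"ay":0,"az":0},
    {"fingers":-1,"tx":0,"ty":0.666,"tz":0.508,"ax":0.046,"ay":0,"az":0},
    {"fingers":-1,"tx":0,"ty":0.666,"tz":0.508,"ax":0.046,"ay":0,"az":0},
  ],
)

```text
time_s: 1.32
tcp_pos: [0.2746, -0.3876, 0.2415]
ee_rot: [[0.0, -0.199, 0.98], [-0.0, 0.98, 0.199], [-1.0, -0.0, 0.0]]
wrist_force: [0.5, 0.4, 0.6]
gripper_width: 1.002
```

```bash
cat > go.py <<'E'
import sys,numpy as np
from scipy.spatial.transform import Rotation as Ro
from station import r
def cmd(x,y,z,yaw):
    s=r.sense(); R=np.array(s['ee_rot']); p=np.array(s['tcp_pos'])
    c,n=np.cos(np.radians(yaw)),np.sin(np.radians(yaw))
    T=np.c_[[0,0,-1],[-n,c,0],[c,n,0]]
    d=R.T@(np.array([x,y,z])-p)/.75; w=Ro.from_matrix(R.T@T).as_rotvec()/np.pi
    print('t',round(s['time_s'],2),'at',p.round(4),'yaw',round(np.degrees(np.arctan2(R[1,2],R[0,2])),2),'F',np.round(s['wrist_force'],1),'w',round(s['gripper_width'],2))
    print('t:',d.round(4),'a:',w.round(4))
if __name__=='__main__': cmd(*map(float,sys.argv[1:]))
E
python3 go.py .401 .012 .24 11.5
```

```text
t 1.32 at [ 0.2746 -0.3876  0.2415] yaw 11.49 F [0.5 0.4 0.6] w 1.0
t: [0.002  0.4886 0.2713] a: [-0.      0.      0.0001]
```

Request:
play_rows(
  commands=[
    {"fingers":-1,"tx":0,"ty":0.4886,"tz":0.2713,"ax":0,"ay":0,"az":0},
    {"fingers":-1,"tx":0,"ty":0.4886,"tz":0.2713,"ax":0,"ay":0,"az":0},
    {"fingers":-1,"tx":0,"ty":0.4886,"tz":0.2713,"ax":0,"ay":0,"az":0},
    {"fingers":-1,"tx":0,"ty":0.4886,"tz":0.2713,"ax":0,"ay":0,"az":0},
    {"fingers":-1,"tx":0,"ty":0.4886,"tz":0.2713,"ax":0,"ay":0,"az":0},
  ],
)

```text
time_s: 1.73
tcp_pos: [0.3374, -0.1888, 0.242]
ee_rot: [[0.002, -0.2, 0.98], [-0.0, 0.98, 0.2], [-1.0, -0.001, 0.002]]
wrist_force: [1.5, 0.0, -0.2]
gripper_width: 0.996
```

```bash
python3 go.py .401 .012 .14 11.5
```

```text
t 1.73 at [ 0.3374 -0.1888  0.242 ] yaw 11.51 F [ 1.5  0.  -0.2] w 1.0
t: [0.1361 0.2455 0.1364] a: [0.0001 0.0005 0.0002]
```

Request:
play_rows(
  commands=[
    {"fingers":-1,"tx":0,"ty":0.2455,"tz":0.1364,"ax":0,"ay":0,"az":0},
    {"fingers":-1,"tx":0,"ty":0.2455,"tz":0.1364,"ax":0,"ay":0,"az":0},
    {"fingers":-1,"tx":0,"ty":0.2455,"tz":0.1364,"ax":0,"ay":0,"az":0},
    {"fingers":-1,"tx":0,"ty":0.2455,"tz":0.1364,"ax":0,"ay":0,"az":0},
    {"fingers":-1,"tx":0,"ty":0.2455,"tz":0.1364,"ax":0,"ay":0,"az":0},
  ],
)

```text
time_s: 2.15
tcp_pos: [0.4, 0.0102, 0.2422]
ee_rot: [[0.002, -0.201, 0.98], [0.001, 0.98, 0.201], [-1.0, 0.0, 0.002]]
wrist_force: [1.3, 0.2, 0.3]
gripper_width: 1.0
```

```bash
cat > wr.py <<'E'
from h import *
from station import r,viewer,spotter
def wrist():
    s=r.sense(); p=viewer.capture('wrist'); M=np.array(p['mount']); R=np.array(s['ee_rot'])
    Rc=R@M[:3,:3]; o=R@M[:3,3]+s['tcp_pos']; p['R']=Rc.T; p['t']=-Rc.T@o; return p
E
python3 go.py .401 .012 .14 11.5
python3 - <<'E'
from wr import *
p=wrist(); cv2.imwrite('pics/w1.png',p['image'][:,:,::-1])
print('cam at',-p['R'].T@p['t'],p['fx'])
for k in('tube','block'):
  for d in spotter.silhouettes(k,p): print(k,d['score'],d['uv'],ray(p,d['uv'],.03))
q=[.6104,.0747,np.radians(2.45)]
im=p['image'][:,:,::-1].copy()
B=np.array([[-74.4,70,0],[-74.4,-65,0],[-21.4,-65,12],[-21.4,70,12],[44,-65,36],[44,70,36],[44,82,58],[-30,82,58],[-30,70,58]])/1e3
for c,l in((proj(p,pose(q,B)),(0,0,255)),(proj(p,pose([.455,.023,.2],CYL[::6]+[0,0,.025])),(0,255,0))):
  for u in c: cv2.circle(im,(int(u[0]),int(u[1])),2,l,-1)
cv2.imwrite('pics/w1o.png',im)
E
```

```text
t 2.15 at [0.4    0.0102 0.2422] yaw 11.58 F [1.3 0.2 0.3] w 1.0
t: [0.1363 0.002  0.0015] a: [ 0.0004  0.0006 -0.0001]
cam at [ 0.32999456 -0.003639    0.38567073] 276.53714667182135
tube 0.71 [321.9, 221.3] [0.45700299 0.02688269 0.03      ]
tube 0.68 [188.5, 106.6] [ 0.34402495 -0.16334291  0.03      ]
tube 0.67 [481.8, 181.6] [0.36063629 0.22132519 0.03      ]
tube 0.66 [336.2, 286.3] [0.55142941 0.06789132 0.03      ]
tube 0.19 [143.9, 218.1] [ 0.50110671 -0.2111275   0.03      ]
block 0.71 [343.8, 287.1] [0.5504967  0.07906396 0.03      ]
block 0.36 [146.8, 218.7] [ 0.50118907 -0.207232    0.03      ]
```

View pics/w1o.png

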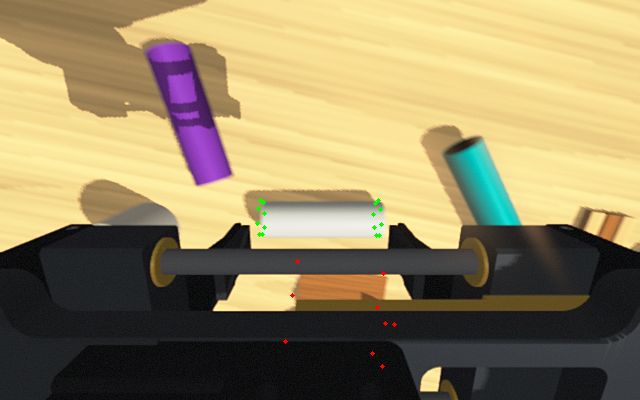

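Request:
play_rows(
  commands=[
    {"fingers":-1,"tx":0.05,"ty":0.005,"tz":0.002,"ax":0,"ay":0,"az":0},
    {"fingers":-1,"tx":0.1,"ty":0.005,"tz":0.002,"ax":0,"ay":0,"az":0},
    {"fingers":-1,"tx":0.15,"ty":0.005,"tz":0.002,"ax":0,"ay":0,"az":0},
    {"fingers":-1,"tx":0.2,"ty":0.005,"tz":0.002,"ax":0,"ay":0,"az":0},
    {"fingers":-1,"tx":0.24,"ty":0.005,"tz":0.002,"ax":0,"ay":0,"az":0},
  ],
)

```text
time_s: 2.72
tcp_pos: [0.3995, 0.0105, 0.0598]
ee_rot: [[-0.001, -0.198, 0.98], [-0.0, 0.98, 0.198], [-1.0, -0.0, -0.001]]
wrist_force: [0.7, 0.4, -0.2]
gripper_width: 1.002
```

```bash
python3 go.py .401 .014 .037 11.5
```

```text
t 2.72 at [0.3995 0.0105 0.0598] yaw 11.41 F [ 0.7  0.4 -0.2] w 1.0
t: [0.0304 0.0042 0.003 ] a: [-0.0005 -0.0004  0.    ]
```

Request:
play_rows(
  commands=[
    {"fingers":-1,"tx":0.02,"ty":0.004,"tz":0.003,"ax":0,"ay":0,"az":0},
    {"fingers":-1,"tx":0.03,"ty":0.004,"tz":0.006,"ax":0,"ay":0,"az":0},
    {"fingers":-1,"tx":0.03,"ty":0.004,"tz":0.012,"ax":0,"ay":0,"az":0},
    {"fingers":-1,"tx":0.03,"ty":0.004,"tz":0.018,"ax":0,"ay":0,"az":0},
    {"fingers":-1,"tx":0.03,"ty":0.004,"tz":0.024,"ax":0,"ay":0,"az":0},
  ],
)

```text
time_s: 3.13
tcp_pos: [0.4193, 0.0187, 0.0403]
ee_rot: [[0.003, -0.2, 0.98], [0.001, 0.98, 0.2], [-1.0, 0.0, 0.003]]
wrist_force: [-0.9, 0.5, 1.8]
gripper_width: 0.998
```

```bash
cat > look.py <<'E'
from h import *; import sys
from station import r,viewer,spotter
q=np.array([.6104,.0747,np.radians(2.45)])  # top-camera block
def look(z=.025,prev=None,save=None,names=('top','scene')):
    s=r.sense(); print('t',round(s['time_s'],2),np.round(s['tcp_pos'],4),'F',np.round(s['wrist_force'],1))
    for n in names:
        p=viewer.capture(n)
        if save: cv2.imwrite(f'pics/{save}_{n}.png',p['image'][:,:,::-1])
        best=None
        for d in spotter.silhouettes('tube',p):
            c=ray(p,d['uv'],z+.01); bl=pose([0,0,-q[2]],[c-[q[0],q[1],0]])[0]
            u,e=fit_tube([(p,d['region'].astype(float))],np.array([c[0],c[1],q[2]+.1]),z)
            b=pose([0,0,-q[2]],[[u[0]-q[0],u[1]-q[1],0]])[0]
            if abs(b[0])<.2 and abs(b[1])<.11: print(n,round(d['score'],2),'err',round(e,3),'block xy',b[:2].round(4),'ang',round(np.degrees(u[2]-q[2]),1))
if __name__=='__main__': look(float(sys.argv[1]),save=sys.argv[2] if len(sys.argv)>2 else None)
E
python3 look.py .025 a1; python3 go.py .42 .02 .037 11.5
```

```text
t 3.13 [0.4193 0.0187 0.0403] F [-0.9  0.5  1.8]
top 0.97 err 4.076 block xy [-0.1375 -0.0437] ang 11.4
scene 0.96 err 0.064 block xy [-0.1493 -0.0398] ang 8.8
t 3.33 at [0.4184 0.0187 0.0399] yaw 11.52 F [0.  1.1 0.3] w 1.0
t: [0.0039 0.0012 0.0024] a: [ 0.0001  0.0007 -0.0002]
```

Request:
play_rows(
  commands=[
    {"fingers":-1,"tx":0.002,"ty":0,"tz":0.007,"ax":0.003,"ay":0,"az":0},
    {"fingers":-1,"tx":0.004,"ty":0,"tz":0.014,"ax":0.007,"ay":0,"az":0},
    {"fingers":-1,"tx":0.004,"ty":0,"tz":0.021,"ax":0.011,"ay":0,"az":0},
    {"fingers":-1,"tx":0.004,"ty":0,"tz":0.028,"ax":0.015,"ay":0,"az":0},
    {"fingers":-1,"tx":0.004,"ty":0,"tz":0.035,"ax":0.019,"ay":0,"az":0},
  ],
)

```text
time_s: 3.75
tcp_pos: [0.4443, 0.024, 0.036]
ee_rot: [[0.0, -0.14, 0.99], [0.0, 0.99, 0.14], [-1.0, 0.0, 0.0]]
wrist_force: [-0.0, 0.8, -1.2]
gripper_width: 0.997
```

```bash
python3 - <<'E'
from look import look
look(.025,names=('scene',))
E
python3 go.py .46 .03 .037 2.45
```

```text
t 3.75 [0.4443 0.024  0.036 ] F [-0.   0.8 -1.2]
scene 0.62 err 0.041 block xy [-0.1279 -0.0368] ang 7.7
t 3.85 at [0.4449 0.0243 0.0361] yaw 8.1 F [-0.3 -0.1  0.2] w 1.0
t: [-0.0012  0.0047  0.021 ] a: [ 0.0314  0.0005 -0.0001]
```

Request:
play_rows(
  commands=[
    {"fingers":-1,"tx":-0.001,"ty":0,"tz":0.007,"ax":0.005,"ay":0,"az":0},
    {"fingers":-1,"tx":-0.001,"ty":0,"tz":0.015,"ax":0.011,"ay":0,"az":0},
    {"fingers":-1,"tx":-0.001,"ty":-0.001,"tz":0.023,"ax":0.018,"ay":0,"az":0},
    {"fingers":-1,"tx":-0.001,"ty":-0.001,"tz":0.031,"ax":0.025,"ay":0,"az":0},
    {"fingers":-1,"tx":-0.001,"ty":-0.002,"tz":0.039,"ax":0.031,"ay":0,"az":0},
  ],
)

```text
time_s: 4.27
tcp_pos: [0.4734, 0.0266, 0.0368]
ee_rot: [[0.0, -0.042, 0.999], [0.0, 0.999, 0.042], [-1.0, 0.0, 0.0]]
wrist_force: [0.1, 0.1, -0.1]
gripper_width: 0.998
```

```bash
python3 - <<'E'
from look import look
look(.025,names=('scene',))
E
python3 go.py .50 .03 .037 2.45
```

```text
t 4.27 [0.4734 0.0266 0.0368] F [ 0.1  0.1 -0.1]
scene 0.71 err 0.047 block xy [-0.0936 -0.0319] ang 8.2
t 4.37 at [0.4742 0.0267 0.0369] yaw 2.49 F [0.4 0.3 1.2] w 1.0
t: [-0.0001  0.0028  0.0346] a: [ 0.0002  0.0005 -0.0001]
```

Request:
play_rows(
  commands=[
    {"fingers":-1,"tx":0,"ty":0,"tz":0.005,"ax":0,"ay":0,"az":0},
    {"fingers":-1,"tx":0,"ty":0,"tz":0.01,"ax":0,"ay":0,"az":0},
    {"fingers":-1,"tx":0,"ty":0,"tz":0.015,"ax":0,"ay":0,"az":0},
    {"fingers":-1,"tx":0,"ty":0,"tz":0.02,"ax":0,"ay":0,"az":0},
    {"fingers":-1,"tx":0,"ty":0,"tz":0.025,"ax":0,"ay":0,"az":0},
  ],
)

```text
time_s: 4.78
tcp_pos: [0.4914, 0.0272, 0.0368]
ee_rot: [[-0.001, -0.044, 0.999], [-0.0, 0.999, 0.044], [-1.0, -0.0, -0.001]]
wrist_force: [-0.0, -0.0, 1.1]
gripper_width: 1.004
```

```bash
python3 - <<'E'
from look import look
look(.026,names=('scene',))
E
python3 go.py .50 .03 .037 2.45
```

```text
t 4.78 [0.4914 0.0272 0.0368] F [-0.  -0.   1.1]
scene 0.77 err 0.037 block xy [-0.0761 -0.0309] ang 7.2
t 4.88 at [0.4921 0.0274 0.0368] yaw 2.53 F [-0.7 -0.7 -0.4] w 1.0
t: [-0.0002  0.003   0.0106] a: [ 0.0005  0.0002 -0.    ]
```

Request:
play_rows(
  commands=[
    {"fingers":-1,"tx":0,"ty":0,"tz":0.005,"ax":0,"ay":0,"az":0},
    {"fingers":-1,"tx":0,"ty":0,"tz":0.01,"ax":0,"ay":0,"az":0},
    {"fingers":-1,"tx":0,"ty":0,"tz":0.015,"ax":0,"ay":0,"az":0},
    {"fingers":-1,"tx":0,"ty":0,"tz":0.02,"ax":0,"ay":0,"az":0},
    {"fingers":-1,"tx":0,"ty":0,"tz":0.025,"ax":0,"ay":0,"az":0},
  ],
)

```text
time_s: 5.3
tcp_pos: [0.5085, 0.0275, 0.0364]
ee_rot: [[-0.004, -0.044, 0.999], [-0.001, 0.999, 0.044], [-1.0, -0.001, -0.004]]
wrist_force: [-5.3, -0.5, 2.5]
gripper_width: 1.0
```

```bash
python3 - <<'E'
from look import look
look(.027,names=('scene',),save='b')
E
python3 go.py .50 .03 .037 2.45
```

```text
t 5.3 [0.5085 0.0275 0.0364] F [-5.3 -0.5  2.5]
scene 0.6 err 0.034 block xy [-0.0654 -0.0302] ang -0.2
t 5.4 at [0.5101 0.0279 0.0367] yaw 2.52 F [-3.  -1.2  0.9] w 1.0
t: [-0.0004  0.0034 -0.0134] a: [ 0.0004 -0.0002  0.0001]
```

View pics/b_scene.png

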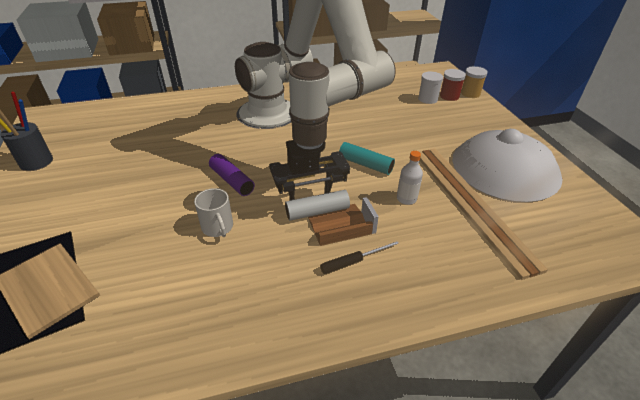

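Request:
play_rows(
  commands=[
    {"fingers":-1,"tx":0,"ty":0,"tz":0.006,"ax":0,"ay":0,"az":0},
    {"fingers":-1,"tx":0,"ty":0,"tz":0.012,"ax":0,"ay":0,"az":0},
    {"fingers":-1,"tx":0,"ty":0,"tz":0.018,"ax":0,"ay":0,"az":0},
    {"fingers":-1,"tx":0,"ty":0,"tz":0.024,"ax":0,"ay":0,"az":0},
    {"fingers":-1,"tx":0,"ty":0,"tz":0.03,"ax":0,"ay":0,"az":0},
  ],
)

```text
time_s: 5.82
tcp_pos: [0.5314, 0.0287, 0.0367]
ee_rot: [[-0.003, -0.044, 0.999], [-0.001, 0.999, 0.044], [-1.0, -0.001, -0.003]]
wrist_force: [-5.8, -0.2, 3.8]
gripper_width: 1.001
```

```bash
python3 - <<'E'
from look import look
look(.032,names=('scene',))
E
python3 go.py .50 .03 .037 2.45
```

```text
t 5.82 [0.5314 0.0287 0.0367] F [-5.8 -0.2  3.8]
scene 0.93 err 0.044 block xy [-0.0426 -0.0308] ang 0.0
t 5.92 at [0.5331 0.029  0.0368] yaw 2.53 F [-2.1 -0.8  1.2] w 1.0
t: [-0.0003  0.0032 -0.0441] a: [ 0.0004  0.0002 -0.    ]
```

Request:
play_rows(
  commands=[
    {"fingers":-1,"tx":-0.001,"ty":0,"tz":0.006,"ax":0,"ay":0,"az":0},
    {"fingers":-1,"tx":-0.002,"ty":0,"tz":0.012,"ax":0,"ay":0,"az":0},
    {"fingers":-1,"tx":-0.003,"ty":0,"tz":0.018,"ax":0,"ay":0,"az":0},
    {"fingers":-1,"tx":-0.004,"ty":0,"tz":0.024,"ax":0,"ay":0,"az":0},
    {"fingers":-1,"tx":-0.004,"ty":0,"tz":0.03,"ax":0,"ay":0,"az":0},
  ],
)

```text
time_s: 6.33
tcp_pos: [0.5559, 0.0302, 0.0401]
ee_rot: [[0.001, -0.044, 0.999], [0.0, 0.999, 0.044], [-1.0, 0.0, 0.001]]
wrist_force: [-0.7, -0.1, 1.0]
gripper_width: 1.001
```

```bash
python3 - <<'E'
from look import look
look(.036,names=('scene',))
E
python3 go.py .50 .03 .037 2.45
```

```text
t 6.33 [0.5559 0.0302 0.0401] F [-0.7 -0.1  1. ]
scene 0.95 err 0.044 block xy [-0.0191 -0.0297] ang -0.0
t 6.43 at [0.5579 0.0308 0.0403] yaw 2.55 F [0.7 0.1 0.1] w 1.0
t: [ 0.0039  0.0024 -0.0772] a: [ 0.0006  0.0017 -0.0003]
```

Request:
play_rows(
  commands=[
    {"fingers":-1,"tx":0,"ty":0,"tz":0.003,"ax":0,"ay":0,"az":0},
    {"fingers":-1,"tx":0,"ty":0,"tz":0.006,"ax":0,"ay":0,"az":0},
    {"fingers":-1,"tx":0,"ty":0,"tz":0.006,"ax":0,"ay":0,"az":0},
    {"fingers":-1,"tx":0,"ty":0,"tz":0.006,"ax":0,"ay":0,"az":0},
    {"fingers":-1,"tx":0,"ty":0,"tz":0.006,"ax":0,"ay":0,"az":0},
  ],
)

```text
time_s: 6.85
tcp_pos: [0.5596, 0.0303, 0.0398]
ee_rot: [[0.0, -0.044, 0.999], [0.0, 0.999, 0.044], [-1.0, 0.0, 0.0]]
wrist_force: [0.0, -0.6, -0.0]
gripper_width: 0.999
```

```bash
python3 - <<'E'
from look import look
look(.032,names=('scene',))
E
python3 go.py .50 .03 .037 2.45
```

```text
t 6.85 [0.5596 0.0303 0.0398] F [ 0.  -0.6 -0. ]
scene 0.8 err 0.049 block xy [-0.002  -0.0286] ang 0.7
t 6.95 at [0.5595 0.0303 0.0398] yaw 2.53 F [-0.2  0.3 -0.8] w 1.0
t: [ 0.0037  0.0031 -0.0793] a: [ 0.0005  0.     -0.    ]
```

Request:
play_rows(
  commands=[
    {"fingers":-1,"tx":0,"ty":0,"tz":-0.03,"ax":0,"ay":0,"az":0},
    {"fingers":-1,"tx":-0.05,"ty":0,"tz":-0.04,"ax":0,"ay":0,"az":0},
    {"fingers":-1,"tx":-0.1,"ty":0,"tz":-0.04,"ax":0,"ay":0,"az":0},
    {"fingers":-1,"tx":-0.15,"ty":0,"tz":-0.04,"ax":0,"ay":0,"az":0},
    {"fingers":1,"tx":-0.17,"ty":0,"tz":-0.04,"ax":0,"ay":0,"az":0},
  ],
)

```text
time_s: 7.37
tcp_pos: [0.5319, 0.0294, 0.1729]
ee_rot: [[0.009, -0.046, 0.999], [0.002, 0.999, 0.046], [-1.0, 0.001, 0.009]]
wrist_force: [0.8, -0.3, 0.7]
gripper_width: 0.977
```

```bash
python3 - <<'E'
from look import look
from station import r
print(r.sense()['joints'])
look(.032)
E
python3 go.py .614 -.085 .16 92.5;python3 go.py .614 -.085 .16 -87.5
```

```text
[  20.67594251   16.44747252  -18.61674745    0.11724534  -54.41423541
 -108.13182606]
t 7.37 [0.5319 0.0294 0.1729] F [ 0.8 -0.3  0.7]
scene 0.55 err 0.064 block xy [-0.0008 -0.0294] ang 0.4
scene 0.5 err 0.503 block xy [0.0457 0.0156] ang 15.7
t 7.57 at [0.5291 0.029  0.1672] yaw 2.51 F [ 0.1  0.3 -0. ] w 0.83
t: [ 0.0095 -0.1568  0.1065] a: [-4.999e-01  2.000e-04 -1.000e-04]
t 7.57 at [0.5291 0.029  0.1672] yaw 2.51 F [ 0.1  0.3 -0. ] w 0.83
t: [ 0.0095 -0.1568  0.1065] a: [ 5.001e-01 -1.000e-04 -2.000e-04]
```

Request:
play_rows(
  commands=[
    {"fingers":1,"tx":0,"ty":-0.03,"tz":0.02,"ax":-0.035,"ay":0,"az":0},
    {"fingers":1,"tx":0,"ty":-0.06,"tz":0.04,"ax":-0.07,"ay":0,"az":0},
    {"fingers":1,"tx":0,"ty":-0.09,"tz":0.06,"ax":-0.105,"ay":0,"az":0},
    {"fingers":1,"tx":0,"ty":-0.12,"tz":0.08,"ax":-0.14,"ay":0,"az":0},
    {"fingers":1,"tx":0,"ty":-0.157,"tz":0.106,"ax":-0.175,"ay":0,"az":0},
  ],
)

```text
time_s: 7.98
tcp_pos: [0.6132, -0.0857, 0.1648]
ee_rot: [[-0.005, -0.565, 0.825], [0.0, 0.825, 0.565], [-1.0, 0.003, -0.004]]
wrist_force: [0.3, 0.8, -0.0]
gripper_width: 0.449
```

```bash
python3 go.py .614 -.085 .16 92.5
```

```text
t 7.98 at [ 0.6132 -0.0857  0.1648] yaw 34.39 F [ 0.3  0.8 -0. ] w 0.45
t: [0.0064 0.0001 0.0014] a: [-0.3229 -0.0007 -0.0015]
```

Request:
play_rows(
  commands=[
    {"fingers":1,"tx":0,"ty":0,"tz":0.001,"ax":-0.323,"ay":0,"az":-0.001},
    {"fingers":1,"tx":0,"ty":0,"tz":0.001,"ax":-0.323,"ay":0,"az":-0.001},
    {"fingers":1,"tx":0,"ty":0,"tz":0.001,"ax":-0.323,"ay":0,"az":-0.001},
    {"fingers":1,"tx":0,"ty":0,"tz":0.001,"ax":-0.323,"ay":0,"az":-0.001},
    {"fingers":1,"tx":0,"ty":0,"tz":0.001,"ax":-0.323,"ay":0,"az":-0.001},
  ],
)

```text
time_s: 8.4
tcp_pos: [0.6136, -0.085, 0.1644]
ee_rot: [[-0.004, -0.941, 0.339], [-0.001, 0.339, 0.941], [-1.0, 0.003, -0.002]]
wrist_force: [-0.1, -0.6, 0.8]
gripper_width: 0.068
```

```bash
python3 go.py .614 -.085 .16 92.5
```

```text
t 8.4 at [ 0.6136 -0.085   0.1644] yaw 70.16 F [-0.1 -0.6  0.8] w 0.07
t: [ 0.0059 -0.0005  0.0001] a: [-0.1241 -0.0006 -0.0011]
```

Request:
play_rows(
  commands=[
    {"fingers":1,"tx":0,"ty":0,"tz":0,"ax":-0.124,"ay":0,"az":-0.001},
    {"fingers":1,"tx":0,"ty":0,"tz":0,"ax":-0.124,"ay":0,"az":-0.001},
    {"fingers":1,"tx":0,"ty":0,"tz":0,"ax":-0.124,"ay":0,"az":-0.001},
    {"fingers":1,"tx":0,"ty":0,"tz":0,"ax":-0.124,"ay":0,"az":-0.001},
    {"fingers":1,"tx":0,"ty":0,"tz":0,"ax":-0.124,"ay":0,"az":-0.001},
  ],
)

```text
time_s: 8.82
tcp_pos: [0.614, -0.0848, 0.1653]
ee_rot: [[0.001, -0.999, -0.035], [-0.002, -0.035, 0.999], [-1.0, -0.001, -0.002]]
wrist_force: [-0.4, 0.7, -0.1]
gripper_width: 0.005
```

```bash
python3 - <<'E'
from look import look
look(.032,save='c')
import cv2
a=cv2.imread('pics/c_scene.png')[140:290,180:440]; b=cv2.imread('pics/c_top.png')[90:290,230:490]
cv2.imwrite('pics/cc.png',cv2.resize(cv2.vconcat([a,b]),None,fx=1.7,fy=1.7,interpolation=cv2.INTER_CUBIC))
E
python3 go.py .614 -.085 .16 92.5
```

```text
t 8.82 [ 0.614  -0.0848  0.1653] F [-0.4  0.7 -0.1]
top 0.81 err 1.661 block xy [-0.005  -0.0741] ang -1.8
scene 0.85 err 0.039 block xy [-0.0018 -0.0289] ang -0.3
t 9.02 at [ 0.6146 -0.0848  0.1667] yaw 92.07 F [0.8 1.  0.6] w 0.01
t: [ 0.0089  0.0008 -0.0003] a: [-0.0024 -0.0006  0.0011]
```

View pics/cc.png

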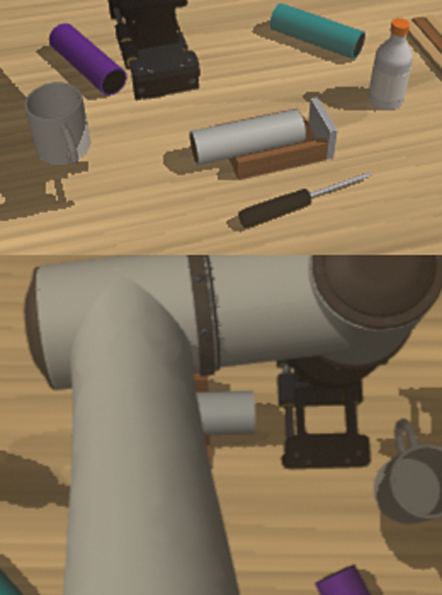

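Request:
play_rows(
  commands=[
    {"fingers":1,"tx":0.05,"ty":0.001,"tz":0,"ax":-0.002,"ay":0,"az":0},
    {"fingers":1,"tx":0.1,"ty":0.001,"tz":0,"ax":-0.002,"ay":0,"az":0},
    {"fingers":1,"tx":0.15,"ty":0.001,"tz":0,"ax":-0.002,"ay":0,"az":0},
    {"fingers":1,"tx":0.167,"ty":0.001,"tz":0.005,"ax":-0.002,"ay":0,"az":0},
    {"fingers":1,"tx":0.167,"ty":0.001,"tz":0.015,"ax":-0.002,"ay":0,"az":0},
  ],
)

```text
time_s: 9.43
tcp_pos: [0.611, -0.0744, 0.0374]
ee_rot: [[-0.005, -0.999, -0.041], [-0.002, -0.041, 0.999], [-1.0, 0.005, -0.002]]
wrist_force: [0.1, -0.2, 0.8]
gripper_width: 0.006
```

```bash
python3 - <<'E'
from look import look
look(.032,names=('scene',))
E
python3 go.py .614 -.05 .04 92.5
```

```text
t 9.43 [ 0.611  -0.0744  0.0374] F [ 0.1 -0.2  0.8]
scene 0.59 err 0.189 block xy [-0.0015 -0.0094] ang 0.1
t 9.53 at [ 0.6148 -0.0729  0.0422] yaw 92.58 F [0.9 0.1 0.8] w 0.0
t: [ 0.0029 -0.0003  0.0306] a: [ 0.0005 -0.0007  0.0015]
```

Request:
play_rows(
  commands=[
    {"fingers":1,"tx":0.001,"ty":0,"tz":0.006,"ax":0,"ay":0,"az":0},
    {"fingers":1,"tx":0.002,"ty":0,"tz":0.012,"ax":0,"ay":0,"az":0},
    {"fingers":1,"tx":0.003,"ty":0,"tz":0.018,"ax":0,"ay":0,"az":0},
    {"fingers":1,"tx":0.003,"ty":0,"tz":0.024,"ax":0,"ay":0,"az":0},
    {"fingers":1,"tx":0.003,"ty":0,"tz":0.03,"ax":0,"ay":0,"az":0},
  ],
)

```text
time_s: 9.95
tcp_pos: [0.6135, -0.0507, 0.0405]
ee_rot: [[0.006, -0.999, -0.044], [-0.001, -0.044, 0.999], [-1.0, -0.006, -0.002]]
wrist_force: [-0.9, 0.0, -0.0]
gripper_width: 0.003
```

Request:
play_rows(
  commands=[
    {"fingers":1,"tx":0,"ty":0,"tz":0.004,"ax":0,"ay":0,"az":0},
    {"fingers":1,"tx":0,"ty":0,"tz":0.008,"ax":0,"ay":0,"az":0},
    {"fingers":1,"tx":0,"ty":0,"tz":0.012,"ax":0,"ay":0,"az":0},
    {"fingers":1,"tx":0,"ty":0,"tz":0.016,"ax":0,"ay":0,"az":0},
  ],
)

```text
time_s: 10.28
tcp_pos: [0.6131, -0.0394, 0.0401]
ee_rot: [[0.005, -0.999, -0.044], [-0.002, -0.044, 0.999], [-1.0, -0.005, -0.002]]
wrist_force: [1.2, -2.3, 1.4]
gripper_width: 0.007
```

```bash
python3 - <<'E'
from look import look
look(.032,names=('scene',),save='d')
import cv2
a=cv2.imread('pics/d_scene.png')[150:270,240:420]
cv2.imwrite('pics/dc.png',cv2.resize(a,None,fx=4,fy=4,interpolation=cv2.INTER_CUBIC))
E
python3 go.py .614 -.05 .04 92.5
```

```text
t 10.28 [ 0.6131 -0.0394  0.0401] F [ 1.2 -2.3  1.4]
scene 0.6 err 0.572 block xy [-0.0006  0.0192] ang 0.8
t 10.38 at [ 0.6129 -0.0389  0.0398] yaw 92.53 F [ 0.9 -0.6  0.5] w 0.01
t: [-0.0003 -0.0008 -0.0149] a: [ 0.0002 -0.0005  0.0016]
```

View pics/dc.png

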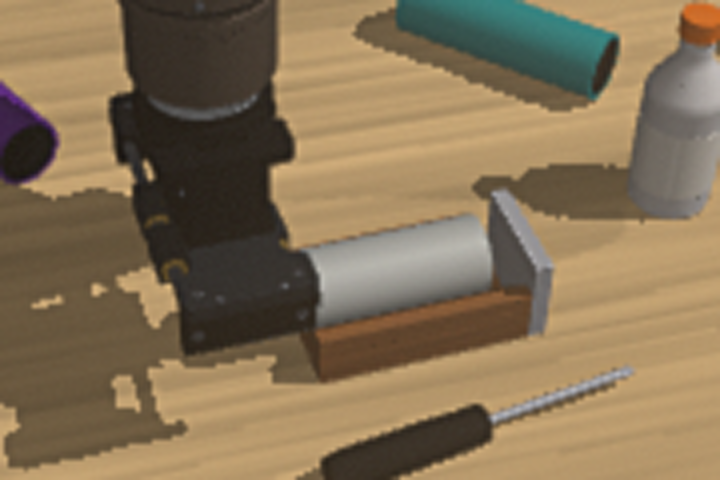

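Request:
play_rows(
  commands=[
    {"fingers":1,"tx":0,"ty":0,"tz":0.003,"ax":0,"ay":0,"az":0},
    {"fingers":1,"tx":0,"ty":0,"tz":0.006,"ax":0,"ay":0,"az":0},
    {"fingers":1,"tx":0,"ty":0,"tz":0.009,"ax":0,"ay":0,"az":0},
    {"fingers":1,"tx":0,"ty":0,"tz":0.012,"ax":0,"ay":0,"az":0},
    {"fingers":1,"tx":0,"ty":0,"tz":0.015,"ax":0,"ay":0,"az":0},
  ],
)

```text
time_s: 10.8
tcp_pos: [0.6123, -0.0279, 0.0397]
ee_rot: [[0.005, -0.999, -0.044], [-0.002, -0.044, 0.999], [-1.0, -0.005, -0.002]]
wrist_force: [0.3, -2.1, 1.4]
gripper_width: 0.006
```

Request:
play_rows(
  commands=[
    {"fingers":1,"tx":0,"ty":0,"tz":0.002,"ax":0,"ay":0,"az":0},
    {"fingers":1,"tx":0,"ty":0,"tz":0.004,"ax":0,"ay":0,"az":0},
  ],
)

```text
time_s: 10.97
tcp_pos: [0.6122, -0.0248, 0.0397]
ee_rot: [[0.005, -0.999, -0.044], [-0.002, -0.044, 0.999], [-1.0, -0.005, -0.002]]
wrist_force: [-0.1, -2.0, 0.4]
gripper_width: 0.003
```

Request:
play_rows(
  commands=[
    {"fingers":1,"tx":0,"ty":0,"tz":0.002,"ax":0,"ay":0,"az":0},
    {"fingers":1,"tx":0,"ty":0,"tz":0.004,"ax":0,"ay":0,"az":0},
  ],
)

```text
time_s: 11.13
tcp_pos: [0.612, -0.0233, 0.0398]
ee_rot: [[0.004, -0.999, -0.044], [-0.004, -0.044, 0.999], [-1.0, -0.004, -0.004]]
wrist_force: [2.7, -13.6, -0.7]
gripper_width: 0.006
```

Force rose to 13.6 N, so the tube is at the stop plate. Backing off.

Request:
play_rows(
  commands=[
    {"fingers":1,"tx":0,"ty":0,"tz":-0.004,"ax":0,"ay":0,"az":0},
    {"fingers":1,"tx":0,"ty":0,"tz":-0.03,"ax":0,"ay":0,"az":0},
    {"fingers":1,"tx":-0.05,"ty":0,"tz":-0.05,"ax":0,"ay":0,"az":0},
    {"fingers":1,"tx":-0.1,"ty":0,"tz":-0.06,"ax":0,"ay":0,"az":0},
    {"fingers":1,"tx":-0.15,"ty":0,"tz":-0.06,"ax":0,"ay":0,"az":0},
  ],
)

```text
time_s: 11.55
tcp_pos: [0.6123, -0.0678, 0.1523]
ee_rot: [[0.001, -0.999, -0.042], [-0.001, -0.042, 0.999], [-1.0, -0.001, -0.001]]
wrist_force: [0.7, -0.7, 1.0]
gripper_width: 0.006
```

Request:
play_rows(
  commands=[
    {"fingers":1,"tx":-0.03,"ty":0,"tz":0,"ax":0,"ay":0,"az":0},
    {"fingers":1,"tx":-0.03,"ty":0,"tz":0,"ax":0,"ay":0,"az":0},
    {"fingers":1,"tx":-0.03,"ty":0,"tz":0,"ax":0,"ay":0,"az":0},
    {"fingers":1,"tx":-0.03,"ty":0,"tz":0,"ax":0,"ay":0,"az":0},
  ],
)

```text
time_s: 11.88
tcp_pos: [0.6123, -0.0662, 0.1736]
ee_rot: [[0.002, -0.999, -0.044], [-0.001, -0.044, 0.999], [-1.0, -0.002, -0.001]]
wrist_force: [-0.1, -0.1, 0.5]
gripper_width: 0.004
```

```bash
python3 - <<'E'
from look import look
look(.032,names=('scene',),save='e')
import cv2
a=cv2.imread('pics/e_scene.png')[140:290,180:440]
cv2.imwrite('pics/ec.png',cv2.resize(a,None,fx=3,fy=3,interpolation=cv2.INTER_CUBIC))
E
```

```text
t 11.88 [ 0.6123 -0.0662  0.1736] F [-0.1 -0.1  0.5]
scene 0.7 err 0.051 block xy [-0.0014 -0.0035] ang 0.4
scene 0.38 err 0.614 block xy [0.048  0.0154] ang 10.6
```

View pics/ec.png

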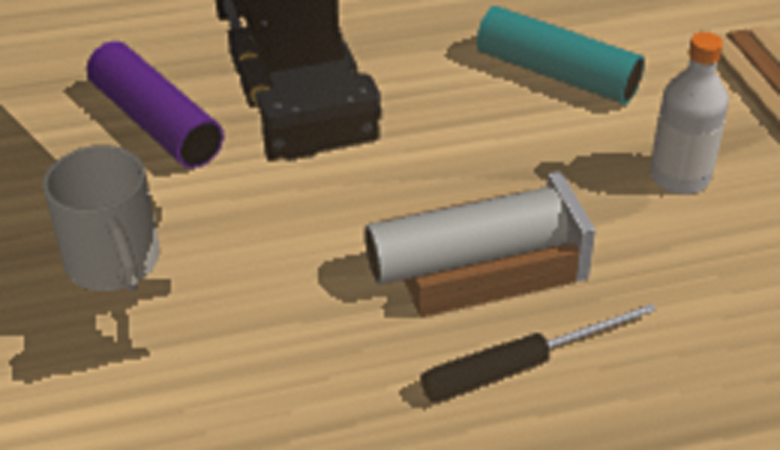

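The tube lies in the V with its end at the plate. The measured centre is (-0.006, -0.010) in the block frame after removing the camera bias, against a seat of (-0.0053, -0.010).

```bash
python3 -c "
from station import job
print(job.finish_job())"
```

```text
the job is handed in; nothing more can be done
None
```

I rolled the tube along the bench with the open fingertips, straightened it against the ramp, and pushed it over the crest into the V. I then pushed its free end with the closed fingers until it met the stop plate, and handed the job in. No verdict was reported.

**Tube position:** the scene camera reads (-1.4, -3.5) mm in the block frame. Taking off that camera's offset against the top camera, about 5 and 6.5 mm, gives about (-6, -10) mm. The seat is at (-5.3, -10) mm, and the tube's axis is within about 0.4° of the V.

**Contact with the stop:** the push force rose from about 2 N to 13.6 N when the tube met the plate. The last picture shows the end against the plate.

**Other checks:** the mug, glue bottle and screwdriver look unmoved in the last picture. The gripper was clear of everything, and about 12 s had been used before handing in.

**What disagreed or was not measured:**
- The top and scene cameras differed by about 5–7 mm. I settled it from their offset on the tube at the start, backed by the wrist view.
- The top camera was mostly hidden by the arm, so its later fits were unusable.
- Tube height and roll angle were not measured directly. I judged them from the geometry and from about 150 mm of rolling.

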